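# Clamp the purge chamber and set its gas valve two turns open

### The job

First lock the lid of the small purge chamber by swinging its hold-down arm over centre so that it drops down onto the lid. Then take the crank handle of the gas valve's handwheel and close the valve clockwise (seen from above) until it comes up against its stop, and from the stop back it off counterclockwise by exactly two full turns. Finish while still holding the handle gripped between the fingers at that setting, without letting go, and leave the bottle, jar and box nearby where they stand.

Things in the scene. Friction and masses are not known exactly. Their poses are not given: they have to be found in the camera images.
- valve_wheel (a joint): The valve handwheel, aluminium, 122 mm over its rim, flat on top of a brass valve on a 100 x 80 mm base plate, vertical axis. Value in rad: 0 = closed, hard against the stop; grows counterclockwise seen from above (opening), 6.283 per turn; starts between about 0.28 and 0.75 turn open, and can open to 22. Turning needs about 2 N at the handle (friction; it stays where it is left).
- valve_axis (a point): Fixed point on the wheel's vertical axis, 135 mm above the bench, level with handle_grip. The valve's position and yaw differ from run to run; it may be left or right of the chamber.
- handle_grip (a point): Point on the axis of the crank handle, 135 mm above the bench, where to grip it. It circles valve_axis at 55 mm radius as the wheel turns.
- handle: The crank handle: an upright black plastic grip, 22 mm in diameter and 60 mm tall, standing on the wheel's rim from 103 to 163 mm above the bench (origin at the centre of its foot, z up). It revolves freely about its own axis, so it can be gripped from above with the gripper's direction kept fixed and led round the circle. The rim's top is at 103 mm and the hub's at 109 mm; nothing else stands above the wheel.
- clamp_arm (a joint): The chamber's steel hold-down arm, on a horizontal hinge. Value in rad: 0 = open, leaning back 36 degrees past upright; 0.63 = upright (centre); 2.2 = down flat on the lid. Its weight (0.3 kg) drives it away from the centre: starting it takes about 1.5 N at its cross bar, pushed towards the lid side; once 0.1 rad or more past upright it drops down by itself within about 2 s and stays down.
- clamp_hinge (a point): Centre of the arm's hinge, 68 mm above the bench, fixed to the chamber's base. The lid's centre is 80 mm horizontally from it, on the side opposite to that to which the open arm leans.
- clamp_bar (a point): Middle of the steel cross bar (14 mm in diameter, 70 mm long, parallel to the hinge) at the free end of the arm, 125 mm from the hinge; while open it is 74 mm horizontally behind the hinge and 169 mm above the bench, with free space behind and below it: fingers can be lowered behind it to draw it over. The arm itself is a bar 16 mm wide and 12 mm thick.
- chamber: The purge chamber: an aluminium plate 170 x 100 x 12 mm fixed to the bench (origin under its centre) with a round pot and steel lid (80 mm in diameter, top at 58 mm, centre at x = -30 mm) and the arm's hinge at x = +50 mm; the hinge axis is its y, the open arm leans towards its +x and swings over towards its -x. Its position and yaw differ from run to run.
- reagent: Bystander: amber bottle, 52 mm in diameter, 100 mm tall, origin under its centre. Leave it alone.
- slide_box: Bystander: grey slide box 80 x 100 x 32 mm, origin under its centre. Leave it alone.
- jar: Bystander: white jar, 60 mm in diameter, 60 mm tall, origin under its centre. Leave it alone.
Not all that is in view belongs to the job. What is shaped like the part that bears valve_wheel but orange or red is not meant.

How it is judged:
On the way, in this order (a step that is already met when the one before it is completed fails the run):
1. the hold-down arm is down on the lid (value of joint clamp_arm above 2.1 rad), for 0.2 s.
2. the valve is closed against its stop (value of joint valve_wheel below 0.06 rad), for 0.1 s.
At the end, for the whole second after the job is handed in: The hold-down arm is down on the lid (joint above 2.1 rad), the valve is two turns open from its stop (12.566 rad, within 0.17 rad, about 10 degrees) and at rest, and the gripper still holds the crank handle (more than 2 N of finger contact, grasp point within 30 mm of the handle's grip point) (value of joint clamp_arm above 2.1 rad and value of joint valve_wheel between 12.396 and 12.736 rad and velocity of joint valve_wheel between -0.1 and 0.1 rad/s and contact force between the fingers and handle above 2 N and distance between the grasp point and handle_grip below 0.03 m); the arm keeps its last pose, push and grip.
It fails at once if a bystander was disturbed (distance of any of reagent, slide_box, jar from where it was at the start of the episode above 0.02 m).
It also fails if it takes over 72 s, if anything falls off the work surface, if the arm or the gripper's body presses on something with over 40 N, if the wrist force passes 120 N, or if a joint passes its speed limit or range.

### The arm

A 7-joint arm with a two-finger parallel gripper is mounted at the origin on the work surface. World frame = base frame: x ahead of the robot, y to its left, z up, the work surface at z = 0. Lengths are in m, angles in rad, forces in N, time in s.
With the tool pointing down it reaches from about 0.4 to 0.85 m from the base axis. Payload 10.4 kg.
Tool frame: the origin (TCP) lies at the very end of the fingers, on their centre line; the grasp point (between the pads) lies 19 mm behind it; z points along the fingers, x is the direction in which the jaws open and shut, and the axes are right-handed (so a half turn about z gives the same grasp; the last joint's range is limited). The gripper opens to 87 mm and grips with 3 to 60 N. Pads are 19 mm wide; open, the fingers measure 117 mm over their backs; the gripper's body (75 mm by 190 mm) begins 51 mm behind the grasp point.
Start: joints at [1.188, 0.332, -0.065, 1.46, 0.022, 1.35, -0.088], TCP at [0.22, -0.585, 0.223] pointing down, gripper open.
Joint ranges: [-2.6, 2.6], [-0.5, 2.12], [-1.47, 1.34], [0.16, 2.42], [-1.27, 4.41], [0.06, 2.06], [-2.6, 2.6]. Speed limits (rad/s): [2.22, 2.22, 2.79, 2.79, 3.14, 3.14, 3.14].

### API

Orientations are given as a unit quaternion [x, y, z, w].
In Python, from bench import r gives the robot as it stands. The module is installed in compiled form; this text tells all that it offers.
- The arm moves only by the tool carry_out, never from a script. Its argument "commands" is a list that holds one entry, the list of rows, each a list of 7 numbers: the closure in counts, from 0 (fully open) to 255 (shut), then the shift along the tool's x, y, z in units of 25 mm (1.0 is 25 mm), then the turn, a rotation vector about the tool's x, y, z in units of 5 degrees (1.0 is 5 degrees). A call has 1 to 12 rows; each row is the pose to reach, as a shift and turn from the pose measured when the call began, along the tool's axes at that moment; what a row does not reach only later rows make up. A row lasts 1/8 s, in which the tool goes at most 62.5 mm and 10.7 degrees, less where a joint would pass 70% of its speed; a pose out of reach is approached as far as the arm can. A call with a gripper value outside its range is refused whole. The fingers move at their own pace and stop on an object; "grip_force" is the grip in N (left out, the last holds). Time passes only in rows, so rows that repeat a pose let the fingers close. It gives the time, the measured TCP pose, the force and the opening at its end, in the units of the state.
- r.read_state(): the state, without advancing time (a new reading comes with each control period).
- r.camera(name): name is "scene" or "top" or "wrist"; returns the picture (400x640x3 uint8, blue, green, red); there is no depth.
- r.camera_info(name): a dict with "fx", "fy", "cx", "cy" (pixels), "origin" and "rotation" of the camera in the world. Camera axes: x right, y down, z forward; pixel columns grow to the right and rows downward; lengths in m; the calibration is good to about 2 mm. A picture is of the moment at which its call begins: read the wrist's pose just before it. camera_info takes no time and is no camera call; for the wrist camera it gives the pose at the moment of the call.
- r.close_job(): hands the job in, once; it reports no verdict.
The state is a dict: "time": time; "joint_positions": joint angles; "joint_vel": joint speeds; "joint_torque": joint torques, N m; "ee_pos": TCP position; "eef_rot": TCP orientation; "ft_force": force on the tool from outside, world axes, zero at the start; "torque": the same for the moment, N m; "width": finger opening in m.
Only numpy, scipy, OpenCV 4.12 (cv2) and the standard library are available. Lean on these libraries where they do the work, as an engineer would, in place of code of your own. Each camera call takes 0.05 s, during which the arm holds its last target.

## Working session

There is one attempt and no reset: what is moved stays moved. The work goes in short steps, Python scripts to look and compute and a tool call to move; the robot and the scene stay as the last step left them, time stands still between calls to the robot, and variables do not carry over. Pictures are saved under pics/ and viewed, and the job is handed in when it is done.

Besides the shell and the picture viewer there is one more tool, called after "Emit:" by a JSON object that holds its "name" and its "arguments". carry_out: Moves the arm, as the interface text tells. Its arguments: {"type":"object","properties":{"commands":{"type":"array"},"grip_force":{"type":"number"}},"required":["commands"]}

```bash
mkdir -p pics; python3 - <<'E'
from bench import r
import cv2
s=r.read_state()
for k,v in s.items(): print(k,v)
for n in("scene","top","wrist"):
    i=r.camera_info(n); print(n,i)
    cv2.imwrite(f"pics/a_{n}.png",r.camera(n))
E
```

```text
time 0.0
joint_positions [ 1.18840887  0.33289005 -0.06468157  1.46095565  0.02160823  1.34991072
 -0.08845683]
joint_vel [ 1.49744181e-03 -1.12963438e-03 -1.42239570e-03 -9.45892881e-05
  3.11582258e-04 -2.31869791e-04  1.72461883e-03]
joint_torque [ 6.56411885e-04 -6.23246741e+01  2.52205477e-02 -3.89897060e+01
 -6.12301240e-02  3.97794507e-02  1.88649778e-04]
ee_pos [ 0.21988724 -0.58461631  0.22173571]
eef_rot [ 8.22228771e-01 -5.69156666e-01 -6.26162125e-04 -3.83092740e-04]
ft_force [-0.25269167  0.53426965  0.37846924]
torque [ 0.014738    0.0145253  -0.00347063]
width 0.0872958568209758
scene {'fx': 516.2593760793504, 'fy': 516.2593760793504, 'cx': 319.522818257068, 'cy': 192.71900048044776, 'origin': array([ 1.08717791, -0.52980126,  1.07027063]), 'rotation': array([ 0.8706104 ,  0.35691904, -0.12074771, -0.31633261])}
top {'fx': 472.8475025245433, 'fy': 472.8475025245433, 'cx': 317.71761629133636, 'cy': 193.6908821950996, 'origin': array([0.35954151, 0.0565445 , 1.09490511]), 'rotation': array([ 0.713452  , -0.69520174,  0.06087052, -0.06305204])}
wrist {'fx': 351.6016817115477, 'fy': 351.6016817115477, 'cx': 320.33740398746244, 'cy': 197.6061832165571, 'origin': array([ 0.28949559, -0.55966087,  0.38399618]), 'rotation': array([ 0.8142902 , -0.56394179, -0.0785954 ,  0.11280021])}
```

View pics/a_scene.png

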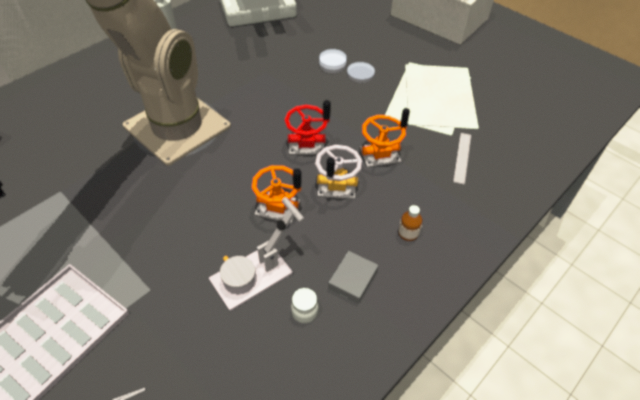

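View pics/a_top.png

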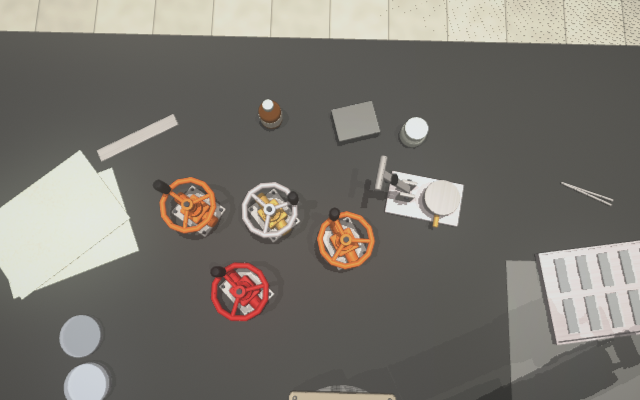

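View pics/a_wrist.png

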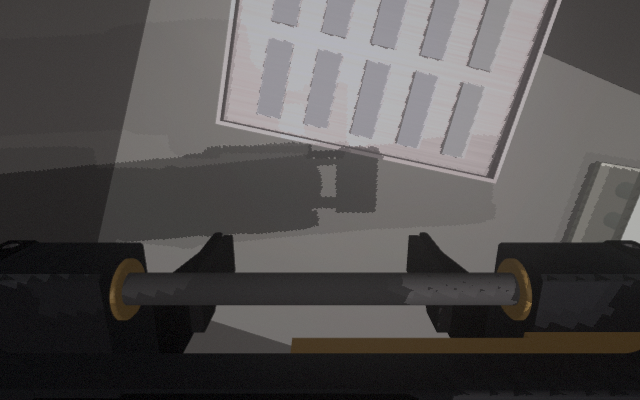

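In the top view, the wheels that could be the target are orange at (188,206), orange at (346,240), red at (240,292) and grey-white at (270,210) with a brass body. I choose the grey-white one, whose handle is at (293,198). The clamp bar is at (381,173) and the lid at (441,199). I'll check the choice in a close crop and measure it.

```bash
cat > h.py <<'E'
import numpy as np, cv2
from bench import r
from scipy.spatial.transform import Rotation as R
def ray(n,u,v,info=None):
    i=info or r.camera_info(n); d=R.from_quat(i["rotation"]).apply([(u-i["cx"])/i["fx"],(v-i["cy"])/i["fy"],1.]); return np.array(i["origin"]),d
def onz(n,u,v,z,info=None):
    o,d=ray(n,u,v,info); return o+d*(z-o[2])/d[2]
def proj(n,p,info=None):
    i=info or r.camera_info(n); q=R.from_quat(i["rotation"]).inv().apply(np.array(p)-i["origin"]); return [i["cx"]+i["fx"]*q[0]/q[2], i["cy"]+i["fy"]*q[1]/q[2]]
def two(u1,v1,u2,v2):
    o1,d1=ray("top",u1,v1);o2,d2=ray("scene",u2,v2)
    A=np.stack([d1,-d2],1);t=np.linalg.lstsq(A,o2-o1,rcond=None)[0]
    a=o1+t[0]*d1;b=o2+t[1]*d2;return (a+b)/2,np.linalg.norm(a-b)
E
python3 - <<'E'
from h import *
t=cv2.imread("pics/a_top.png");s=cv2.imread("pics/a_scene.png")
a=cv2.resize(t[140:260,220:480],None,fx=3,fy=3,interpolation=cv2.INTER_CUBIC);cv2.imwrite("pics/b1.png",a)
b=cv2.resize(s[130:320,200:370],None,fx=3,fy=3,interpolation=cv2.INTER_CUBIC);cv2.imwrite("pics/b2.png",b)
E
```

```text
(no output)
```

View pics/b1.png

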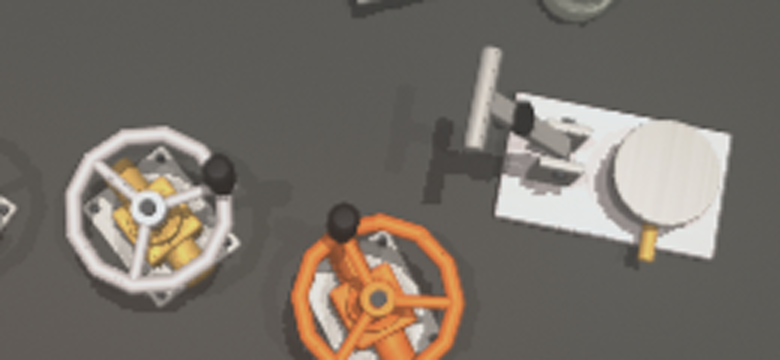

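View pics/b2.png

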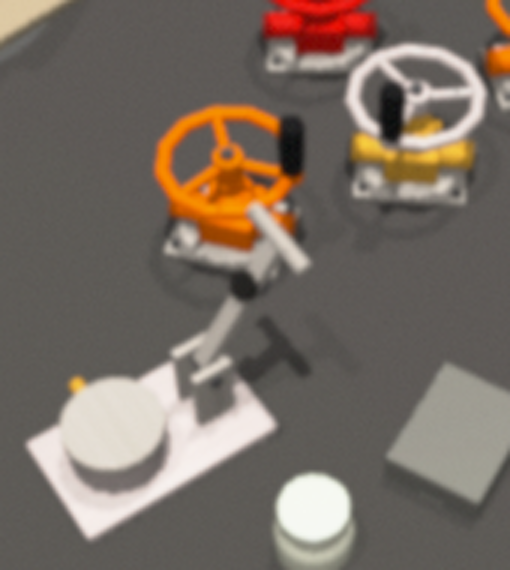

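```bash
python3 - <<'E'
from h import *
np.set_printoptions(precision=4,suppress=True)
T=lambda x,y:(220+(x+.5)/3-.5,140+(y+.5)/3-.5)
S=lambda x,y:(200+(x+.5)/3-.5,130+(y+.5)/3-.5)
e1=onz("top",*T(491,50),.172);e2=onz("top",*T(477,146),.172)
print("bar",e1,e2,(e1+e2)/2)
print("bar2", two(*T(484,98),*S(279,236)))
lid=onz("top",*T(668,173),.058);print("lid",lid)
ax=(lid-(e1+e2)/2);print("axis",np.degrees(np.arctan2(ax[1],ax[0])),np.linalg.norm(ax[:2]), "bar dir",np.degrees(np.arctan2(*(e2-e1)[1::-1])))
print("hub",onz("top",*T(148,208),.109),two(*T(148,208),*S(418,92)))
hb=onz("top",*T(148,208),.109)
img=cv2.imread("pics/a_top.png");hsv=cv2.cvtColor(img,cv2.COLOR_BGR2HSV)
m=((hsv[...,1]<45)&(hsv[...,2]>150)).astype(np.uint8)
m[:, :235]=0;m[:,305:]=0;m[:175]=0;m[245:]=0
c=max(cv2.findContours(m,cv2.RETR_EXTERNAL,cv2.CHAIN_APPROX_NONE)[0],key=cv2.contourArea)
el=cv2.fitEllipse(c);print("ell",el,onz("top",*el[0],.1))
print("handle",onz("top",*T(220,167),.163))
d=onz("top",*T(220,167),.163)-hb;print(np.linalg.norm(d[:2]),np.degrees(np.arctan2(d[1],d[0])))
for n,u,v,z in(("jar",416,125,.06),("box",355,118,.032),("reag",268,104,.1),("orange hub",346,239.5,.109),("orh",334,213,.163)):print(n,onz("top",u,v,z))
E
```

```text
bar [ 0.6028 -0.0683  0.172 ] [ 0.5371 -0.0592  0.172 ] [ 0.5699 -0.0638  0.172 ]
bar2 (array([ 0.5694, -0.0633,  0.1741]), np.float64(0.0004273368549464273))
lid [ 0.5423 -0.2151  0.058 ]
axis -100.35574884222841 0.15380279120839313 bar dir 172.07478168084918
hub [0.4989 0.1636 0.109 ] (array([0.5001, 0.1647, 0.1038]), np.float64(0.001394377239849491))
ell ((268.262939453125, 210.2906494140625), (49.630859375, 52.9792594909668), 109.34367370605469) [0.4974 0.166  0.1   ]
handle [0.5201 0.1109 0.163 ]
0.05675316255379185 -68.07273470013959
jar [ 0.7079 -0.1578  0.06  ]
box [ 0.7307 -0.0206  0.032 ]
reag [0.7344 0.1771 0.1   ]
orange hub [0.439  0.0005 0.109 ]
orh [0.4866 0.0282 0.163 ]
```

The grey-white wheel on the brass body is confirmed, with its axis at about (0.4995, 0.164) and its handle at about (0.520, 0.111). The bar is at (0.569, -0.064) and the push direction is about -99°.

```bash
cat >> h.py <<'E'
np.set_printoptions(precision=3,suppress=True)
def to(p,ang=None):
    s=r.read_state();Q=R.from_quat(s["eef_rot"]);d=Q.inv().apply(np.array(p)-s["ee_pos"])/.025
    out=[d]
    if ang is not None:
        a=np.radians(ang);M=np.array([[np.cos(a),np.sin(a),0],[np.sin(a),-np.cos(a),0],[0,0,-1]]).T
        M=np.stack([[np.cos(a),np.sin(a),0],[np.sin(a),-np.cos(a),0],[0,0,-1]],1)
        out.append(np.degrees((Q.inv()*R.from_matrix(M)).as_rotvec())/5)
    return out
E
python3 - <<'E'
from h import *
print(to([.22,-.585,.30]),to([.575,-.022,.28],-9.5),to([.575,-.022,.155],-9.5))
E
```

```text
[array([ 0.008,  0.003, -3.121])] [array([-16.069, -21.218,  -2.306]), array([ -0.006,   0.011, -11.977])] [array([-16.064, -21.218,   2.694]), array([ -0.006,   0.011, -11.977])]
```

Emit:
{"name": "carry_out", "arguments": {"commands": [[[255, 0, 0, -2.5, 0, 0, 0], [255, -1.5, -2, -2.5, 0, 0, -2], [255, -3, -4, -2.5, 0, 0, -4], [255, -4.5, -6, -2.5, 0, 0, -6], [255, -6, -8, -2.5, 0, 0, -8], [255, -7.5, -10, -2.5, 0, 0, -10], [255, -9, -12, -2.5, 0, 0, -12], [255, -10.5, -14, -2.3, 0, 0, -12], [255, -12, -16, -2.3, 0, 0, -12], [255, -13.5, -18, -2.3, 0, 0, -12], [255, -15, -20, -2.3, 0, 0, -12], [255, -16.07, -21.22, -2.3, 0, 0, -12]]], "grip_force": 20}}

```text
time: 1.65
ee_pos: [0.5759, -0.0189, 0.2795]
eef_rot: [0.997, -0.081, -0.0, -0.001]
ft_force: [0.6, -0.7, -0.2]
width: 0.0004
```

```bash
python3 - <<'E'
from h import *
cv2.imwrite("pics/c1.png",r.camera("scene"))
print(to([.575,-.022,.155],-9.5))
i=r.camera_info("wrist");cv2.imwrite("pics/c2.png",r.camera("wrist"))
E
```

```text
[array([-0.013,  0.359,  4.971]), array([-0.051,  0.012,  0.106])]
```

View pics/c1.png

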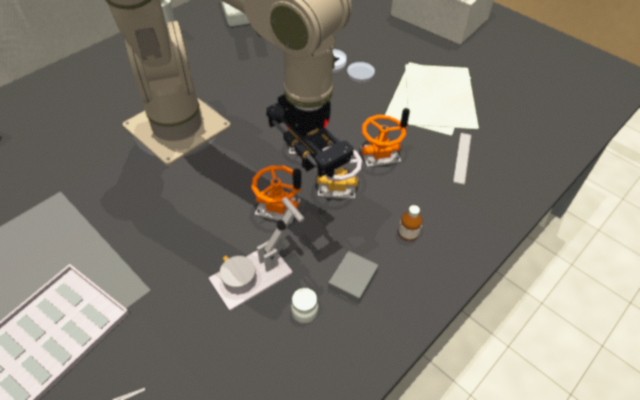

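View pics/c2.png

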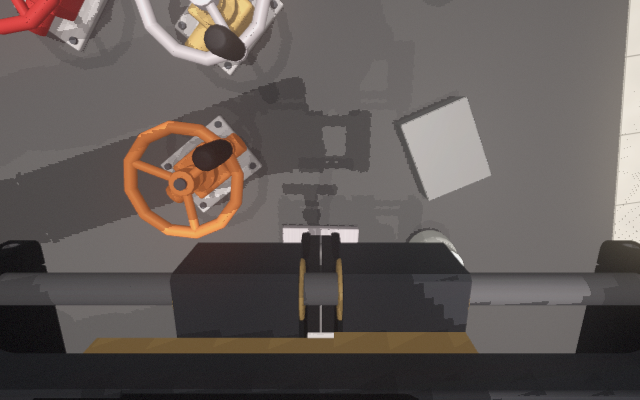

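```bash
python3 - <<'E'
from h import *
for u,v in((284,226),(358,228),(284,243),(358,243)): print(onz("wrist",u,v,.172),onz("wrist",u,v,.012))
print(proj("wrist",[.569,-.0635,.172]),proj("wrist",[.5548,-.136,.012]), proj("wrist",r.read_state()["ee_pos"]))
E
```

```text
[ 0.542 -0.038  0.172] [ 0.516 -0.093  0.012]
[ 0.602 -0.049  0.172] [ 0.61  -0.111  0.012]
[ 0.539 -0.053  0.172] [ 0.511 -0.117  0.012]
[ 0.6   -0.062  0.172] [ 0.607 -0.132  0.012]
[np.float64(321.39721603844663), np.float64(249.9463943978904)] [np.float64(318.989259740471), np.float64(251.46801264458185)] [np.float64(320.84158073247414), np.float64(250.51773130677896)]
```

Emit:
{"name": "carry_out", "arguments": {"commands": [[[255, 0, 0, 2, 0, 0, 0], [255, 0, 0, 4, 0, 0, 0], [255, 0, 0, 4.95, 0, 0, 0], [255, 0, 0, 4.95, 0, 0, 0], [255, 0, 0.5, 4.95, 0, 0, 0], [255, 0, 1, 4.95, 0, 0, 0], [255, 0, 1.4, 4.95, 0, 0, 0], [255, 0, 1.8, 4.95, 0, 0, 0]]]}}

```text
time: 2.75
ee_pos: [0.5692, -0.0605, 0.1563]
eef_rot: [0.997, -0.078, 0.0, -0.002]
ft_force: [1.1, 2.9, 2.9]
width: 0.0004
```

```bash
python3 - <<'E'
from h import *
cv2.imwrite("pics/d1.png",r.camera("scene")[120:320,180:400].repeat(3,0).repeat(3,1))
s=r.read_state();print(s["ee_pos"],s["ft_force"]);print(to([.558,-.136,.155],-9.5))
E
```

```text
[ 0.569 -0.063  0.156] [ 0.985 -0.226  0.785]
[array([0.04 , 2.97 , 0.024]), array([-0.033,  0.009,  0.088])]
```

View pics/d1.png

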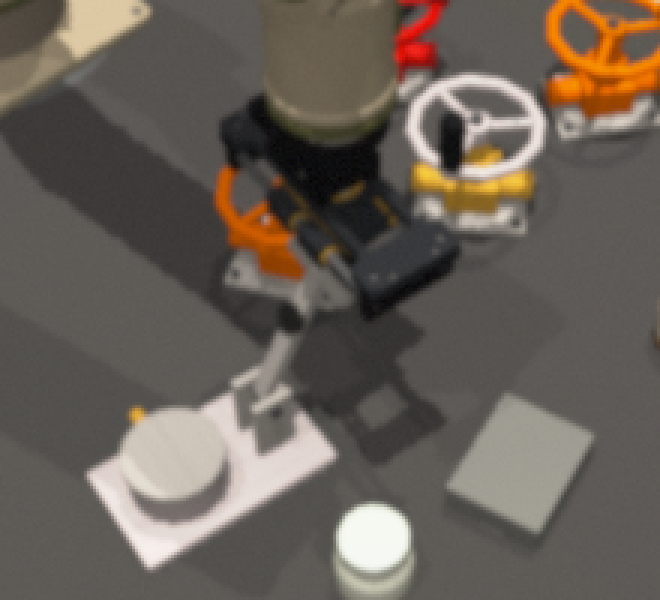

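The fingers are behind the bar and pushing, and the bar has started to move. I'll go on past centre.

Emit:
{"name": "carry_out", "arguments": {"commands": [[[255, 0, 0.35, 0, 0, 0, 0], [255, 0, 0.7, 0, 0, 0, 0], [255, 0, 1.05, 0, 0, 0, 0], [255, 0, 1.4, 0, 0, 0, 0], [255, 0, 1.75, 0, 0, 0, 0], [255, 0, 2.1, 0, 0, 0, 0], [255, 0, 2.4, 0, 0, 0, 0], [255, 0, 2.7, 0, 0, 0, 0], [255, 0, 2.95, 0, 0, 0, 0], [255, 0, 3.15, 0, 0, 0, 0], [255, 0, 3.15, 0, 0, 0, 0], [255, 0, 3.15, 0, 0, 0, 0]]]}}

```text
time: 4.3
ee_pos: [0.5564, -0.1399, 0.1554]
eef_rot: [0.997, -0.079, -0.0, -0.002]
ft_force: [-0.4, 0.8, -0.4]
width: 0.0004
```

```bash
python3 - <<'E'
from h import *
cv2.imwrite("pics/e1.png",r.camera("scene")[120:320,180:400].repeat(3,0).repeat(3,1))
s=r.read_state();print(s["ee_pos"],s["ft_force"])
E
```

```text
[ 0.556 -0.14   0.155] [ 0.246 -0.269  0.106]
```

View pics/e1.png

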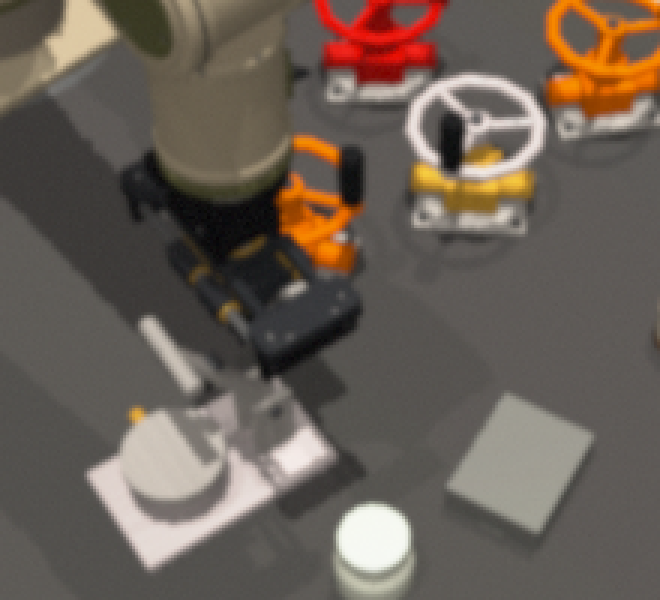

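The arm is past centre and dropping. I'll move to above the handle.

```bash
python3 - <<'E'
from h import *
print(to([.520,.112,.24],0))
E
```

```text
[array([-3.021, -9.732, -3.349]), array([-0.037,  0.006, -1.805])]
```

Emit:
{"name": "carry_out", "arguments": {"commands": [[[255, 0, 0, -2, 0, 0, 0], [255, 0, 0, -3.35, 0, 0, 0], [120, -0.5, -1.5, -3.35, 0, 0, -0.5], [60, -1, -3, -3.35, 0, 0, -1], [60, -1.5, -4.5, -3.35, 0, 0, -1.8], [60, -2, -6, -3.35, 0, 0, -1.8], [60, -2.4, -7.5, -3.35, 0, 0, -1.8], [60, -2.8, -9, -3.35, 0, 0, -1.8], [60, -3, -9.7, -3.35, 0, 0, -1.8], [60, -3, -9.7, -3.35, 0, 0, -1.8], [60, -3, -9.7, -3.35, 0, 0, -1.8]]]}}

```text
time: 5.72
ee_pos: [0.5202, 0.1108, 0.2397]
eef_rot: [1.0, 0.0, -0.0, -0.001]
ft_force: [-0.9, 0.4, 0.4]
width: 0.0659
```

```bash
python3 - <<'E'
from h import *
s=r.read_state();print(s["ee_pos"],s["width"],s["ft_force"])
cv2.imwrite("pics/f1.png",r.camera("scene")[120:320,180:400].repeat(3,0).repeat(3,1))
w=r.camera("wrist");cv2.imwrite("pics/f2.png",w)
print(proj("wrist",[.5201,.113,.163]))
E
```

```text
[0.52  0.111 0.24 ] 0.06585272094176851 [-0.931  0.415  0.402]
[np.float64(320.4314763517045), np.float64(201.90289072955972)]
```

View pics/f1.png

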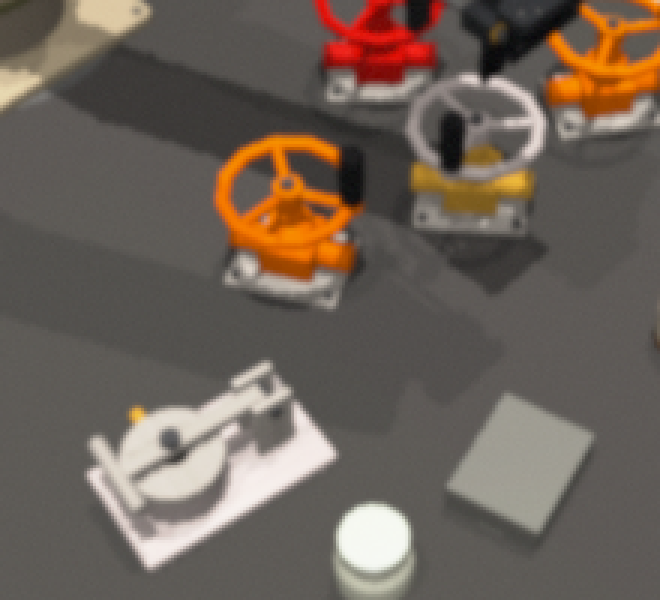

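View pics/f2.png

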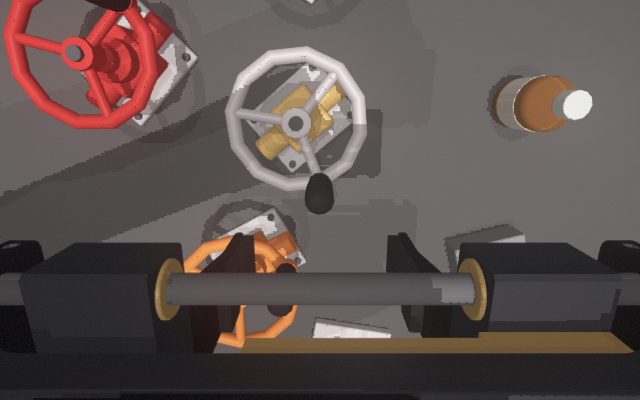

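The arm is down on the lid. In the wrist view the hub is at (296,123) and the handle top at about (320,200). I'll refine both positions.

```bash
python3 - <<'E'
from h import *
w=cv2.imread("pics/f2.png")
print(onz("wrist",296,123,.109),onz("wrist",320,200,.163))
m=(w.max(2)<60).astype(np.uint8);m[:172]=0;m[216:]=0;m[:,:300]=0;m[:,340:]=0
n,l,st,c=cv2.connectedComponentsWithStats(m);print(st[1:],c[1:])
# rim circle: predicted hull in px
for ax in ([.4995,.1642],[.4985,.165]):
    for a in range(0,360,90): print(proj("wrist",[ax[0]+.061*np.cos(np.radians(a)),ax[1]+.061*np.sin(np.radians(a)),.097]))
E
python3 -c "
import cv2;w=cv2.imread('pics/f2.png')[30:230,210:390];cv2.imwrite('pics/f3.png',cv2.resize(w,None,fx=3,fy=3,interpolation=2))"
```

```text
[0.5   0.164 0.109] [0.52  0.114 0.163]
[[305 174  29  40 930]] [[318.929 194.122]]
[np.float64(367.75110281628554), np.float64(122.10326214121206)]
[np.float64(294.4382877156804), np.float64(44.74100595531141)]
[np.float64(224.2631689193543), np.float64(122.39749662478424)]
[np.float64(297.4174625577134), np.float64(191.6416219405745)]
[np.float64(366.606759696705), np.float64(121.14457165127776)]
[np.float64(293.17056336061677), np.float64(43.66669883930581)]
[np.float64(223.01455414429364), np.float64(121.43893796851043)]
[np.float64(296.2846569979297), np.float64(190.7809705375122)]
```

View pics/f3.png

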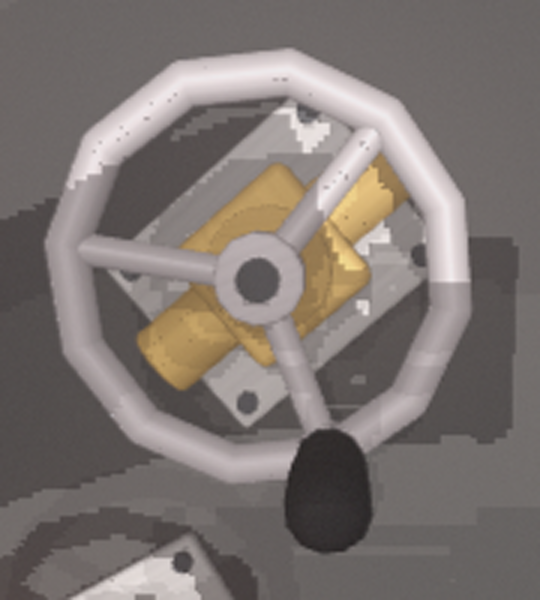

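Emit:
{"name": "carry_out", "arguments": {"commands": [[[60, 0, -0.08, 1.5, 0, 0, 0], [60, 0, -0.08, 3, 0, 0, 0], [60, 0, -0.08, 4.2, 0, 0, 0], [60, 0, -0.08, 4.9, 0, 0, 0], [60, 0, -0.08, 4.9, 0, 0, 0], [160, 0, -0.08, 4.9, 0, 0, 0], [255, 0, -0.08, 4.9, 0, 0, 0], [255, 0, -0.08, 4.9, 0, 0, 0], [255, 0, -0.08, 4.9, 0, 0, 0], [255, 0, -0.08, 4.9, 0, 0, 0]]], "grip_force": 30}}

```text
time: 7.08
ee_pos: [0.5204, 0.1125, 0.1174]
eef_rot: [1.0, -0.001, -0.0, -0.001]
ft_force: [-0.1, 0.1, -0.9]
width: 0.0244
```

```bash
python3 - <<'E'
from h import *
s=r.read_state();print(s["time"],s["ee_pos"],s["width"],s["ft_force"])
cv2.imwrite("pics/g1.png",r.camera("scene")[120:320,180:400].repeat(3,0).repeat(3,1))
E
cat >> h.py <<'E'
AX=np.array([.500,.164])
def ang():
    s=r.read_state();d=s["ee_pos"][:2]-AX;return np.degrees(np.arctan2(d[1],d[0])),np.linalg.norm(d),s
def arc(degs,R0=.055,z=.117):
    a,rad,s=ang();print("now",a,rad,s["ee_pos"],s["ft_force"],s["width"],s["time"])
    for g in degs:
        t=np.radians(g);o=to([AX[0]+R0*np.cos(t),AX[1]+R0*np.sin(t),z],0)
        print(g,np.round(o[0],2),np.round(o[1],2))
E
python3 -c "
from h import *
arc(range(-80,-320,-15))"
```

```text
7.075 [0.52  0.113 0.117] 0.024420810061497166 [-0.134  0.094 -0.949]
now -68.54259566663553 0.055264886387854664 [0.52  0.113 0.117] [0.221 1.738 1.735] 0.020521677115212713 7.125
-80 [-0.43  0.11  0.01] [-0.03  0.01 -0.02]
-95 [-1.    0.14  0.01] [-0.03  0.01 -0.02]
-110 [-1.56  0.01  0.01] [-0.03  0.01 -0.02]
-125 [-2.07 -0.25  0.01] [-0.03  0.01 -0.02]
-140 [-2.49 -0.64  0.02] [-0.03  0.01 -0.02]
-155 [-2.8  -1.12  0.02] [-0.03  0.01 -0.02]
-170 [-2.98 -1.67  0.02] [-0.03  0.01 -0.02]
-185 [-3.   -2.25  0.02] [-0.03  0.01 -0.02]
-200 [-2.88 -2.81  0.02] [-0.03  0.01 -0.02]
-215 [-2.62 -3.32  0.02] [-0.03  0.01 -0.02]
-230 [-2.23 -3.74  0.02] [-0.03  0.01 -0.02]
-245 [-1.74 -4.05  0.03] [-0.03  0.01 -0.02]
-260 [-1.2  -4.22  0.02] [-0.03  0.01 -0.02]
-275 [-0.62 -4.25  0.02] [-0.03  0.01 -0.02]
-290 [-0.06 -4.12  0.02] [-0.03  0.01 -0.02]
-305 [ 0.45 -3.86  0.02] [-0.03  0.01 -0.02]
```

View pics/g1.png

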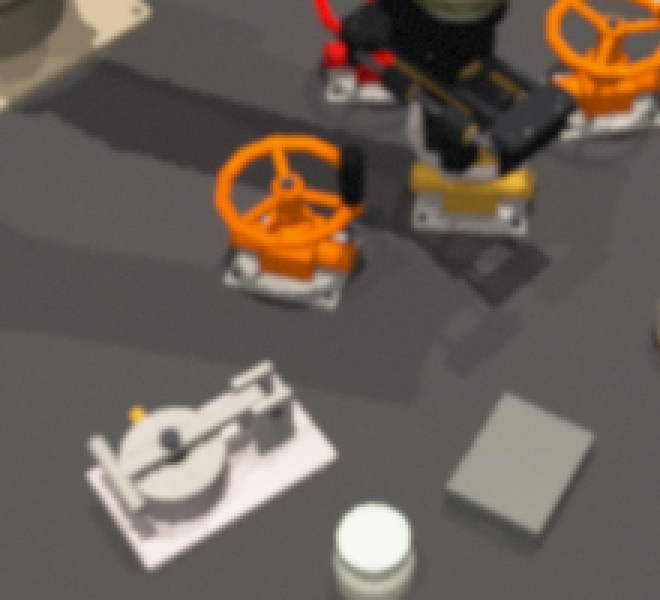

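The handle is gripped. I'll turn clockwise through 87°, which is less than the minimum distance to the stop.

Emit:
{"name": "carry_out", "arguments": {"commands": [[[255, -0.43, 0.11, 0, 0, 0, 0], [255, -1, 0.14, 0, 0, 0, 0], [255, -1.56, 0, 0, 0, 0, 0], [255, -2.07, -0.25, 0, 0, 0, 0], [255, -2.49, -0.64, 0, 0, 0, 0], [255, -2.8, -1.12, 0, 0, 0, 0], [255, -2.8, -1.12, 0, 0, 0, 0]]], "grip_force": 30}}

```text
time: 8.0
ee_pos: [0.4492, 0.1423, 0.1174]
eef_rot: [1.0, 0.001, -0.001, -0.002]
ft_force: [-0.9, 2.3, -0.7]
width: 0.0201
```

```bash
python3 -c "
from h import *
arc(range(-160,-350,-10))"
```

```text
now -156.90835233568552 0.05521979963992495 [0.449 0.142 0.117] [-0.899  2.253 -0.661] 0.02012891105157901 8.0
-160 [-0.04 -0.11  0.01] [-0.04  0.02  0.01]
-170 [-0.13 -0.48  0.02] [-0.04  0.02  0.01]
-180 [-0.17 -0.87  0.02] [-0.04  0.02  0.01]
-190 [-0.13 -1.25  0.02] [-0.04  0.02  0.01]
-200 [-0.03 -1.62  0.02] [-0.04  0.02  0.01]
-210 [ 0.13 -1.97  0.02] [-0.04  0.02  0.01]
-220 [ 0.35 -2.28  0.02] [-0.04  0.02  0.01]
-230 [ 0.62 -2.55  0.02] [-0.04  0.02  0.01]
-240 [ 0.93 -2.77  0.02] [-0.04  0.02  0.01]
-250 [ 1.28 -2.93  0.02] [-0.04  0.02  0.01]
-260 [ 1.65 -3.03  0.02] [-0.04  0.02  0.01]
-270 [ 2.04 -3.06  0.02] [-0.04  0.02  0.01]
-280 [ 2.42 -3.03  0.02] [-0.04  0.02  0.01]
-290 [ 2.79 -2.93  0.02] [-0.04  0.02  0.01]
-300 [ 3.13 -2.77  0.02] [-0.04  0.02  0.01]
-310 [ 3.45 -2.55  0.02] [-0.04  0.02  0.01]
-320 [ 3.72 -2.28  0.02] [-0.04  0.02  0.01]
-330 [ 3.94 -1.96  0.01] [-0.04  0.02  0.01]
-340 [ 4.1  -1.61  0.01] [-0.04  0.02  0.01]
```

Emit:
{"name": "carry_out", "arguments": {"commands": [[[255, -0.13, -0.48, 0, 0, 0, 0], [255, -0.17, -0.87, 0, 0, 0, 0]]]}}

```text
time: 8.25
ee_pos: [0.4448, 0.1645, 0.1174]
eef_rot: [1.0, 0.0, -0.001, -0.002]
ft_force: [2.1, -2.1, -1.6]
width: 0.0206
```

```bash
python3 -c "
from h import *
arc(range(-180,-230,-10))"
```

```text
now 179.48263586783798 0.05521152682242714 [0.445 0.164 0.117] [ 2.108 -2.148 -1.574] 0.020567440148146682 8.25
-180 [0.01 0.02 0.01] [-0.03  0.03  0.01]
-190 [ 0.04 -0.36  0.02] [-0.03  0.03  0.01]
-200 [ 0.14 -0.73  0.02] [-0.03  0.03  0.01]
-210 [ 0.3  -1.08  0.02] [-0.03  0.03  0.01]
-220 [ 0.52 -1.39  0.02] [-0.03  0.03  0.01]
```

Emit:
{"name": "carry_out", "arguments": {"commands": [[[255, 0.04, -0.36, 0, 0, 0, 0], [255, 0.14, -0.73, 0, 0, 0, 0]]]}}

```text
time: 8.5
ee_pos: [0.4484, 0.1832, 0.1174]
eef_rot: [1.0, 0.0, -0.001, -0.001]
ft_force: [0.1, -3.2, -0.7]
width: 0.0207
```

```bash
python3 -c "
from h import *
arc(range(-200,-250,-10))"
```

```text
now 159.55688908806633 0.055112361108323 [0.448 0.183 0.117] [ 0.134 -3.172 -0.747] 0.020738571266737966 8.5
-200 [-0.    0.02  0.01] [-0.03  0.03  0.01]
-210 [ 0.16 -0.33  0.01] [-0.03  0.03  0.01]
-220 [ 0.38 -0.64  0.01] [-0.03  0.03  0.01]
-230 [ 0.65 -0.91  0.02] [-0.03  0.03  0.01]
-240 [ 0.97 -1.13  0.01] [-0.03  0.03  0.01]
```

Emit:
{"name": "carry_out", "arguments": {"commands": [[[255, 0.16, -0.33, 0, 0, 0, 0], [255, 0.38, -0.64, 0, 0, 0, 0]]]}}

```text
time: 8.75
ee_pos: [0.4582, 0.1998, 0.1173]
eef_rot: [1.0, 0.001, -0.001, -0.001]
ft_force: [0.3, -4.0, 0.4]
width: 0.0209
```

```bash
python3 -c "
from h import *
arc(range(-220,-270,-10))"
```

```text
now 139.4414513641464 0.0550487540236749 [0.458 0.2   0.117] [ 0.317 -4.033  0.377] 0.020882711657926482 8.75
-220 [-0.01  0.02  0.01] [-0.03  0.03  0.01]
-230 [ 0.26 -0.25  0.01] [-0.03  0.03  0.01]
-240 [ 0.57 -0.47  0.01] [-0.03  0.03  0.01]
-250 [ 0.92 -0.63  0.01] [-0.03  0.03  0.01]
-260 [ 1.29 -0.73  0.01] [-0.03  0.03  0.01]
```

Emit:
{"name": "carry_out", "arguments": {"commands": [[[255, 0.26, -0.25, 0, 0, 0, 0], [255, 0.57, -0.47, 0, 0, 0, 0]]]}}

```text
time: 9.0
ee_pos: [0.473, 0.2119, 0.1173]
eef_rot: [1.0, 0.0, -0.001, -0.001]
ft_force: [-1.1, -3.2, 2.8]
width: 0.0198
```

```bash
python3 -c "
from h import *
arc(range(-240,-290,-10))"
```

```text
now 119.4418708898979 0.05496965965742409 [0.473 0.212 0.117] [-1.087 -3.218  2.785] 0.019791297204621694 9.0
-240 [-0.02  0.01  0.01] [-0.03  0.03  0.01]
-250 [ 0.33 -0.15  0.01] [-0.03  0.03  0.01]
-260 [ 0.7  -0.25  0.01] [-0.03  0.03  0.01]
-270 [ 1.08 -0.28  0.01] [-0.03  0.03  0.01]
-280 [ 1.46 -0.25  0.01] [-0.03  0.03  0.01]
```

Emit:
{"name": "carry_out", "arguments": {"commands": [[[255, 0.33, -0.15, 0, 0, 0, 0], [255, 0.7, -0.25, 0, 0, 0, 0]]]}}

```text
time: 9.25
ee_pos: [0.4911, 0.2182, 0.1173]
eef_rot: [1.0, 0.0, -0.002, -0.001]
ft_force: [-1.1, -4.7, 3.9]
width: 0.0203
```

```bash
python3 -c "
from h import *
arc(range(-260,-310,-10))"
```

```text
now 99.30456885512092 0.05494641720588059 [0.491 0.218 0.117] [-1.122 -4.742  3.915] 0.020266686037509994 9.25
-260 [-0.03  0.    0.01] [-0.03  0.04  0.01]
-270 [ 0.36 -0.03  0.01] [-0.03  0.04  0.01]
-280 [0.74 0.   0.01] [-0.03  0.04  0.01]
-290 [1.11 0.1  0.01] [-0.03  0.04  0.01]
-300 [1.46 0.26 0.01] [-0.03  0.04  0.01]
```

Emit:
{"name": "carry_out", "arguments": {"commands": [[[255, 0.36, -0.03, 0, 0, 0, 0], [255, 0.74, 0, 0, 0, 0, 0]]]}}

```text
time: 9.5
ee_pos: [0.5102, 0.218, 0.1173]
eef_rot: [1.0, 0.0, -0.002, -0.001]
ft_force: [-4.4, -6.3, 5.5]
width: 0.0205
```

```bash
python3 -c "
from h import *
arc(range(-280,-330,-10))"
```

```text
now 79.31325941533476 0.054972045674894325 [0.51  0.218 0.117] [-4.366 -6.262  5.471] 0.020522809578533183 9.5
-280 [-0.03 -0.01  0.01] [-0.03  0.04  0.01]
-290 [0.34 0.09 0.01] [-0.03  0.04  0.01]
-300 [0.69 0.26 0.01] [-0.03  0.04  0.01]
-310 [1.01 0.48 0.01] [-0.03  0.04  0.01]
-320 [1.28 0.75 0.  ] [-0.03  0.04  0.01]
```

Emit:
{"name": "carry_out", "arguments": {"commands": [[[255, 0.34, 0.09, 0, 0, 0, 0], [255, 0.69, 0.26, 0, 0, 0, 0]]]}}

```text
time: 9.75
ee_pos: [0.5278, 0.2114, 0.1172]
eef_rot: [1.0, 0.0, -0.002, -0.001]
ft_force: [-5.7, -4.0, 6.8]
width: 0.0204
```

```bash
python3 -c "
from h import *
arc(range(-300,-350,-10))"
```

```text
now 59.6445264930031 0.054911028829583 [0.528 0.211 0.117] [-5.742 -3.991  6.769] 0.020365896056083767 9.75
-300 [-0.01 -0.01  0.01] [-0.02  0.05  0.01]
-310 [0.3  0.21 0.01] [-0.02  0.05  0.01]
-320 [0.58 0.48 0.01] [-0.02  0.05  0.01]
-330 [0.79 0.8  0.  ] [-0.02  0.05  0.01]
-340 [0.96 1.14 0.  ] [-0.02  0.05  0.01]
```

Emit:
{"name": "carry_out", "arguments": {"commands": [[[255, 0.3, 0.21, 0, 0, 0, 0], [255, 0.58, 0.48, 0, 0, 0, 0]]]}}

```text
time: 10.0
ee_pos: [0.5421, 0.1994, 0.1172]
eef_rot: [1.0, 0.0, -0.003, -0.001]
ft_force: [-8.1, -4.4, 8.6]
width: 0.0206
```

```bash
python3 -c "
from h import *
arc(range(-315,-350,-5))"
```

```text
now 40.07714869648862 0.0549981317275502 [0.542 0.199 0.117] [-8.093 -4.358  8.63 ] 0.020574416780425136 10.0
-315 [-0.13 -0.14  0.01] [-0.02  0.06  0.01]
-320 [0.   0.   0.01] [-0.02  0.06  0.01]
-325 [0.12 0.15 0.01] [-0.02  0.06  0.01]
-330 [0.22 0.32 0.01] [-0.02  0.06  0.01]
-335 [0.31 0.49 0.01] [-0.02  0.06  0.01]
-340 [0.38 0.66 0.  ] [-0.02  0.06  0.01]
-345 [0.44 0.85 0.  ] [-0.02  0.06  0.01]
```

Emit:
{"name": "carry_out", "arguments": {"commands": [[[255, 0.12, 0.15, 0, 0, 0, 0], [255, 0.22, 0.32, 0, 0, 0, 0]]]}}

```text
time: 10.25
ee_pos: [0.5428, 0.1983, 0.1172]
eef_rot: [1.0, 0.004, -0.007, -0.005]
ft_force: [-25.7, 20.0, 9.1]
width: 0.0203
```

```bash
python3 -c "
from h import *
arc(range(-325,-360,-5))"
```

```text
now 38.70917788029501 0.054844505293907386 [0.543 0.198 0.117] [-25.669  19.973   9.106] 0.02030255180820292 10.25
-325 [0.09 0.11 0.01] [-0.11  0.15  0.08]
-330 [0.19 0.27 0.  ] [-0.11  0.15  0.08]
-335 [ 0.28  0.44 -0.  ] [-0.11  0.15  0.08]
-340 [ 0.35  0.62 -0.  ] [-0.11  0.15  0.08]
-345 [ 0.41  0.81 -0.01] [-0.11  0.15  0.08]
-350 [ 0.45  0.99 -0.01] [-0.11  0.15  0.08]
-355 [ 0.47  1.18 -0.01] [-0.11  0.15  0.08]
```

The handle came up against the stop: about 32 N tangential, with the angle stuck at 38.7°. I'll dwell there and relax.

Emit:
{"name": "carry_out", "arguments": {"commands": [[[255, 0.05, 0.05, 0, 0, 0, 0], [255, 0.05, 0.05, 0, 0, 0, 0], [255, 0, 0, 0, 0, 0, 0], [255, 0, 0, 0, 0, 0, 0]]]}}

```text
time: 10.75
ee_pos: [0.5422, 0.1991, 0.1172]
eef_rot: [1.0, 0.004, -0.007, -0.005]
ft_force: [-7.4, -1.0, 6.0]
width: 0.0202
```

```bash
python3 -c "
from h import *
a,_,s=ang()
i=r.camera_info('scene')
cv2.imwrite('pics/stop.png',r.camera('scene'))
arc([39]+list(range(55,55+12*15,15)))"
```

```text
now 39.735224213837974 0.05487651405994953 [0.542 0.199 0.117] [-7.171 -1.709  5.07 ] 0.020178650789367848 10.8
39 [0.02 0.02 0.01] [-0.12  0.16  0.1 ]
55 [-0.42 -0.4   0.02] [-0.12  0.16  0.1 ]
70 [-0.93 -0.67  0.03] [-0.12  0.16  0.1 ]
85 [-1.49 -0.8   0.04] [-0.12  0.16  0.1 ]
100 [-2.06 -0.78  0.05] [-0.12  0.16  0.1 ]
115 [-2.61 -0.61  0.05] [-0.12  0.16  0.1 ]
130 [-3.1  -0.31  0.06] [-0.12  0.16  0.1 ]
145 [-3.49  0.11  0.06] [-0.12  0.16  0.1 ]
160 [-3.76  0.62  0.06] [-0.12  0.16  0.1 ]
175 [-3.89  1.18  0.05] [-0.12  0.16  0.1 ]
190 [-3.87  1.75  0.05] [-0.12  0.16  0.1 ]
205 [-3.7   2.3   0.04] [-0.12  0.16  0.1 ]
220 [-3.4   2.79  0.03] [-0.12  0.16  0.1 ]
```

Emit:
{"name": "carry_out", "arguments": {"commands": [[[255, -0.42, -0.4, 0.02, -0.1, 0.15, 0.1], [255, -0.93, -0.67, 0.03, -0.1, 0.15, 0.1], [255, -1.49, -0.8, 0.04, -0.1, 0.15, 0.1], [255, -2.06, -0.78, 0.05, -0.1, 0.15, 0.1], [255, -2.61, -0.61, 0.05, -0.1, 0.15, 0.1], [255, -3.1, -0.31, 0.06, -0.1, 0.15, 0.1], [255, -3.49, 0.11, 0.06, -0.1, 0.15, 0.1], [255, -3.76, 0.62, 0.06, -0.1, 0.15, 0.1], [255, -3.89, 1.18, 0.05, -0.1, 0.15, 0.1], [255, -3.87, 1.75, 0.05, -0.1, 0.15, 0.1], [255, -3.7, 2.3, 0.04, -0.1, 0.15, 0.1], [255, -3.4, 2.79, 0.03, -0.1, 0.15, 0.1]]]}}

```text
time: 12.3
ee_pos: [0.4575, 0.1283, 0.1172]
eef_rot: [1.0, -0.0, -0.001, -0.001]
ft_force: [2.0, 4.2, 4.6]
width: 0.0201
```

```bash
python3 -c "
from h import *
arc(list(range(235,235+12*15,15)))"
```

```text
now -139.99965106318353 0.05550724011626098 [0.457 0.128 0.117] [2.031 4.234 4.59 ] 0.020069575014929727 12.3
235 [0.44 0.37 0.01] [-0.02  0.02 -0.  ]
250 [0.95 0.64 0.01] [-0.02  0.02 -0.  ]
265 [1.51 0.76 0.01] [-0.02  0.02 -0.  ]
280 [2.08 0.74 0.  ] [-0.02  0.02 -0.  ]
295 [2.63 0.57 0.  ] [-0.02  0.02 -0.  ]
310 [3.11 0.26 0.  ] [-0.02  0.02 -0.  ]
325 [ 3.5  -0.17  0.  ] [-0.02  0.02 -0.  ]
340 [ 3.77 -0.68  0.  ] [-0.02  0.02 -0.  ]
355 [ 3.89 -1.24  0.  ] [-0.02  0.02 -0.  ]
370 [ 3.87 -1.81  0.01] [-0.02  0.02 -0.  ]
385 [ 3.69 -2.36  0.01] [-0.02  0.02 -0.  ]
400 [ 3.39 -2.84  0.01] [-0.02  0.02 -0.  ]
```

Tracking is good: 180° done, now at 220°. Next half turn.

Emit:
{"name": "carry_out", "arguments": {"commands": [[[255, 0.44, 0.37, 0, 0, 0, 0], [255, 0.95, 0.64, 0, 0, 0, 0], [255, 1.51, 0.76, 0, 0, 0, 0], [255, 2.08, 0.74, 0, 0, 0, 0], [255, 2.63, 0.57, 0, 0, 0, 0], [255, 3.11, 0.26, 0, 0, 0, 0], [255, 3.5, -0.17, 0, 0, 0, 0], [255, 3.77, -0.68, 0, 0, 0, 0], [255, 3.89, -1.24, 0, 0, 0, 0], [255, 3.87, -1.81, 0, 0, 0, 0], [255, 3.69, -2.36, 0, 0, 0, 0], [255, 3.39, -2.84, 0, 0, 0, 0]]]}}

```text
time: 13.8
ee_pos: [0.5425, 0.1986, 0.1173]
eef_rot: [1.0, -0.0, -0.001, -0.001]
ft_force: [-0.9, -3.1, 6.3]
width: 0.0204
```

```bash
python3 -c "
from h import *
cv2.imwrite('pics/t1.png',r.camera('scene')[80:280,220:440].repeat(3,0).repeat(3,1))
arc(list(range(415,415+12*15,15)))"
```

```text
now 41.86148973959174 0.05474021312666952 [0.541 0.201 0.117] [-1.421 -0.496  6.538] 0.020571955730038158 13.85
415 [-0.37 -0.34  0.01] [-0.02  0.04  0.02]
430 [-0.88 -0.61  0.01] [-0.02  0.04  0.02]
445 [-1.44 -0.73  0.02] [-0.02  0.04  0.02]
460 [-2.01 -0.71  0.02] [-0.02  0.04  0.02]
475 [-2.56 -0.54  0.02] [-0.02  0.04  0.02]
490 [-3.04 -0.23  0.02] [-0.02  0.04  0.02]
505 [-3.43  0.19  0.02] [-0.02  0.04  0.02]
520 [-3.7   0.7   0.02] [-0.02  0.04  0.02]
535 [-3.82  1.26  0.02] [-0.02  0.04  0.02]
550 [-3.8   1.84  0.02] [-0.02  0.04  0.02]
565 [-3.63  2.39  0.02] [-0.02  0.04  0.02]
580 [-3.32  2.87  0.02] [-0.02  0.04  0.02]
```

View pics/t1.png

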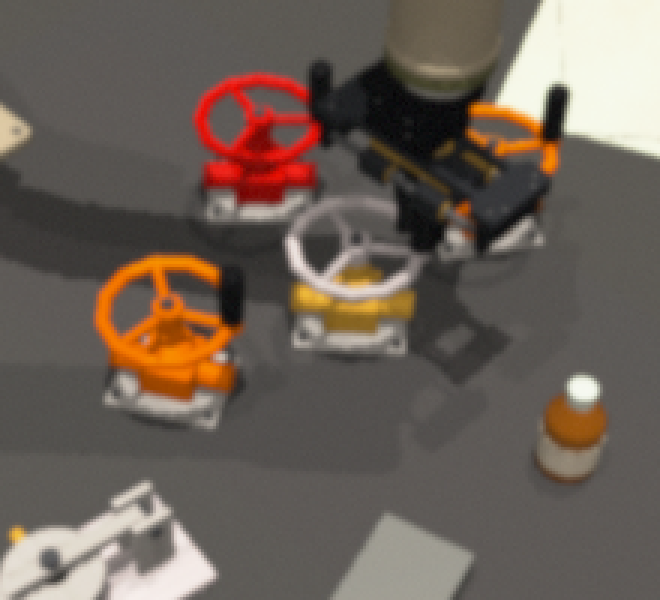

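One turn open with the handle still in the fingers. Now the second turn.

Emit:
{"name": "carry_out", "arguments": {"commands": [[[255, -0.37, -0.34, 0.01, 0, 0, 0], [255, -0.88, -0.61, 0.01, 0, 0, 0], [255, -1.44, -0.73, 0.02, 0, 0, 0], [255, -2.01, -0.71, 0.02, 0, 0, 0], [255, -2.56, -0.54, 0.02, 0, 0, 0], [255, -3.04, -0.23, 0.02, 0, 0, 0], [255, -3.43, 0.19, 0.02, 0, 0, 0], [255, -3.7, 0.7, 0.02, 0, 0, 0], [255, -3.82, 1.26, 0.02, 0, 0, 0], [255, -3.8, 1.84, 0.02, 0, 0, 0], [255, -3.63, 2.39, 0.02, 0, 0, 0], [255, -3.32, 2.87, 0.02, 0, 0, 0]]]}}

```text
time: 15.35
ee_pos: [0.4575, 0.1283, 0.1172]
eef_rot: [1.0, 0.001, -0.002, -0.001]
ft_force: [1.4, 4.6, 6.9]
width: 0.0205
```

```bash
python3 -c "
from h import *
arc(list(range(595,595+10*15,15))+[750,756,759.5])"
```

```text
now -140.01314398358483 0.05549755190021152 [0.457 0.128 0.117] [1.368 4.632 6.892] 0.02050738234508866 15.35
595 [0.44 0.38 0.  ] [-0.02  0.05  0.02]
610 [0.95 0.64 0.  ] [-0.02  0.05  0.02]
625 [ 1.51  0.77 -0.  ] [-0.02  0.05  0.02]
640 [ 2.08  0.74 -0.  ] [-0.02  0.05  0.02]
655 [ 2.63  0.57 -0.  ] [-0.02  0.05  0.02]
670 [ 3.11  0.26 -0.01] [-0.02  0.05  0.02]
685 [ 3.5  -0.16 -0.01] [-0.02  0.05  0.02]
700 [ 3.77 -0.67 -0.01] [-0.02  0.05  0.02]
715 [ 3.89 -1.23 -0.01] [-0.02  0.05  0.02]
730 [ 3.87 -1.8  -0.  ] [-0.02  0.05  0.02]
750 [ 3.61 -2.52 -0.  ] [-0.02  0.05  0.02]
756 [ 3.48 -2.71 -0.  ] [-0.02  0.05  0.02]
759.5 [ 3.4  -2.82 -0.  ] [-0.02  0.05  0.02]
```

Emit:
{"name": "carry_out", "arguments": {"commands": [[[255, 0.44, 0.38, 0, 0, 0, 0], [255, 0.95, 0.64, 0, 0, 0, 0], [255, 1.51, 0.77, 0, 0, 0, 0], [255, 2.08, 0.74, 0, 0, 0, 0], [255, 2.63, 0.57, 0, 0, 0, 0], [255, 3.11, 0.26, 0, 0, 0, 0], [255, 3.5, -0.16, 0, 0, 0, 0], [255, 3.77, -0.67, 0, 0, 0, 0], [255, 3.89, -1.23, 0, 0, 0, 0], [255, 3.87, -1.8, 0, 0, 0, 0], [255, 3.61, -2.52, 0, 0, 0, 0], [255, 3.48, -2.71, 0, 0, 0, 0]]]}}

```text
time: 16.85
ee_pos: [0.5439, 0.1966, 0.1172]
eef_rot: [1.0, 0.001, -0.002, -0.001]
ft_force: [2.6, -0.6, 7.6]
width: 0.0203
```

```bash
python3 -c "
from h import *
arc([756,757,758,759.5,760])"
```

```text
now 36.544494964529065 0.05468139949454649 [0.544 0.197 0.117] [ 2.576 -0.645  7.592] 0.020323252920741847 16.85
756 [0.02 0.01 0.01] [-0.02  0.05  0.03]
757 [-0.   -0.02  0.01] [-0.02  0.05  0.03]
758 [-0.02 -0.05  0.01] [-0.02  0.05  0.03]
759.5 [-0.06 -0.1   0.01] [-0.02  0.05  0.03]
760 [-0.07 -0.11  0.01] [-0.02  0.05  0.03]
```

Emit:
{"name": "carry_out", "arguments": {"commands": [[[255, -0.06, -0.1, 0, 0, 0, 0], [255, -0.06, -0.1, 0, 0, 0, 0], [255, -0.06, -0.1, 0, 0, 0, 0], [255, -0.06, -0.1, 0, 0, 0, 0]]]}}

```text
time: 17.35
ee_pos: [0.5421, 0.1988, 0.1173]
eef_rot: [1.0, 0.001, -0.002, -0.001]
ft_force: [0.6, 1.7, 6.5]
width: 0.0205
```

```bash
python3 -c "
from h import *
arc([759.5])
a=r.camera('scene');b=r.camera('top')
b0=cv2.imread('pics/a_top.png')
cv2.imwrite('pics/z1.png',np.hstack([cv2.imread('pics/stop.png')[120:320,220:440],a[120:320,220:440]]).repeat(2,0)[:, :].repeat(1,1).repeat(1,0) if 0 else cv2.resize(np.hstack([cv2.imread('pics/stop.png')[100:320,250:440],a[100:320,250:440]]),None,fx=2,fy=2))
cv2.imwrite('pics/z2.png',b)
arc([759.5])"
```

```text
now 39.58926223558675 0.05463607735866519 [0.542 0.199 0.117] [0.576 1.734 6.538] 0.02046032527104065 17.35
759.5 [ 0.01 -0.01  0.01] [-0.02  0.06  0.03]
now 39.64354080278817 0.05466460643353792 [0.542 0.199 0.117] [0.142 1.757 6.056] 0.02046385496367851 17.45
759.5 [ 0.01 -0.    0.01] [-0.02  0.06  0.03]
```

View pics/z1.png

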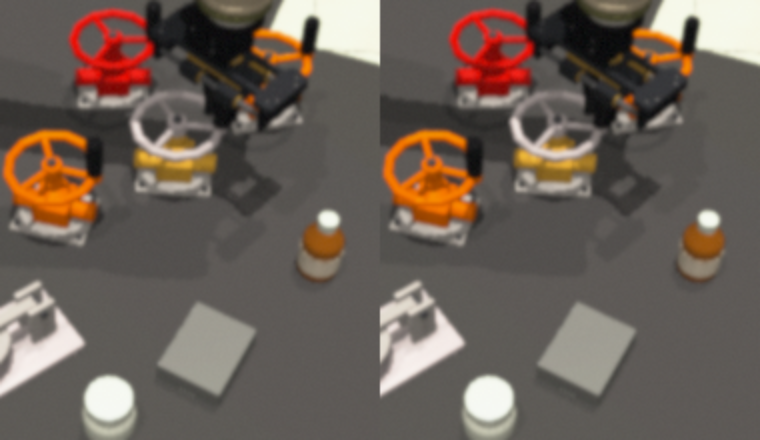

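View pics/z2.png

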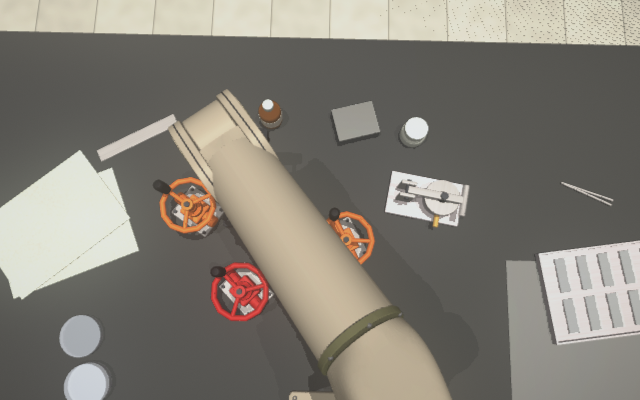

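The pose matches the one at the stop: 39.6° now against 39.7° then. The clamp is down at (445,195) in the top view. The bottle, jar and box are where they stood, and the handle is still held.

```bash
python3 -c "
from h import *
s=r.read_state();print(s['joint_vel'],s['width']);print(r.close_job())"
```

```text
[-0.    -0.    -0.    -0.    -0.001  0.001  0.002] 0.02046385496367851
the job is handed in; nothing more can be done
None
```

I did all the steps in order and handed the job in after about 17.5 s; the hand-in reports no verdict.

**What I did:**
1. I pushed the hold-down arm over centre with closed fingers, and it dropped onto the lid.
2. I gripped the crank handle of the aluminium wheel on the brass valve and turned it about 252° clockwise. It met the stop there, with about 32 N tangential force and no further movement.
3. I backed it off counterclockwise by two full turns and stayed gripped.

**Last checks:**
- **Valve setting:** the handle stood at 39.6°, against 39.7° when relaxed at the stop, so it is two turns open to within about 1°. That angle is from the gripper's position, since the joint itself can't be read. The before and after pictures show the wheel in the same place.
- **Grip:** the fingers were 20.5 mm apart on the 22 mm handle, slightly under its stated diameter, and the arm was at rest.
- **Clamp and bystanders:** the arm is down on the lid. By eye, the bottle, jar and box are where they started.

No check failed. The only oddity was a small radial and vertical force, up to about 9 N, which built up while turning and stayed well within limits.

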